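# Line up the shoe lasts by size

### The job

Tidy the shoe lasts into the row: stand the four small lasts from the bench top on the four brown pads, one to a pad, in order of length, the smallest on the pad next to the red stop and growing towards the other end. Each last goes sole down, straight along the middle of its pad, with the back of its heel on the pad's white line and its toe pointing away from the robot. Leave the glue jar standing where it is.

Things in the scene. Friction and masses are not known exactly. Their poses are not given: they have to be found in the camera images.
- last_105: mint (pale) green plastic child's shoe last, 105 mm long, 38 wide, 47 high at the heel end, low at the toe. Origin: on the sole at the very back of the heel; x to the toe, z up. Grip from above across the tall heel end: above 26 mm it is 21 mm wide, sides upright, 7 to 45 mm ahead of the origin. About 105 g. Starts sole down on the table to the robot's left, toe roughly away from it.
- last_125: black plastic child's shoe last, 125 mm long, 45 wide, 56 high at the heel end, low at the toe. Origin: on the sole at the very back of the heel; x to the toe, z up. Grip from above across the tall heel end: above 31 mm it is 25 mm wide, sides upright, 9 to 54 mm ahead of the origin. About 149 g. Starts sole down on the table to the robot's left, toe roughly away from it.
- last_145: dark green plastic child's shoe last, 145 mm long, 52 wide, 65 high at the heel end, low at the toe. Origin: on the sole at the very back of the heel; x to the toe, z up. Grip from above across the tall heel end: above 36 mm it is 29 mm wide, sides upright, 10 to 62 mm ahead of the origin. About 201 g. Starts sole down on the table to the robot's left, toe roughly away from it.
- last_165: blue-teal plastic child's shoe last, 165 mm long, 59 wide, 74 high at the heel end, low at the toe. Origin: on the sole at the very back of the heel; x to the toe, z up. Grip from above across the tall heel end: above 41 mm it is 33 mm wide, sides upright, 12 to 71 mm ahead of the origin. About 260 g. Starts sole down on the table to the robot's left, toe roughly away from it.
- pad_a: brown rubber pad, 190 x 76 x 3 mm, fixed on a plywood board 15 mm thick, pads about 100 mm apart; number 1 of 4 from the robot's left. Origin: centre of the pad's underside, its top 3 mm higher; x along its length, away from the robot. A white line crosses it at x = -80 mm, near its end towards the robot: the heel line.
- pad_b: brown rubber pad, 190 x 76 x 3 mm, fixed on a plywood board 15 mm thick, pads about 100 mm apart; number 2 of 4 from the robot's left. Origin: centre of the pad's underside, its top 3 mm higher; x along its length, away from the robot. A white line crosses it at x = -80 mm, near its end towards the robot: the heel line.
- pad_c: brown rubber pad, 190 x 76 x 3 mm, fixed on a plywood board 15 mm thick, pads about 100 mm apart; number 3 of 4 from the robot's left. Origin: centre of the pad's underside, its top 3 mm higher; x along its length, away from the robot. A white line crosses it at x = -80 mm, near its end towards the robot: the heel line.
- pad_d: brown rubber pad, 190 x 76 x 3 mm, fixed on a plywood board 15 mm thick, pads about 100 mm apart; number 4 of 4 from the robot's left. Origin: centre of the pad's underside, its top 3 mm higher; x along its length, away from the robot. A white line crosses it at x = -80 mm, near its end towards the robot: the heel line.
- red_stop: red painted end stop, 150 x 18 x 20 mm high, fixed on the board beyond the outer pad at one end of the row (left or right; a plain wooden stop of the same size is at the other end). It marks the small end. Origin at the centre of its underside.
- glue_jar: amber glass glue jar with black cap, 54 mm across, 75 mm high, loose on the table beyond the board; to be left alone. Origin at the centre of its underside.
There are look-alikes about, which are no part of the job. What is shaped like the last_165 but yellow is not meant. Leave any pink look-alike of the last_105 alone.

How it is judged:
By the outcome, as a careful person would: the job done as asked, in the order asked, and still so for the second after the job is handed in, with the robot touching nothing.
It also fails if it takes over 104 s, if anything falls off the work surface, if the arm or the gripper's body presses on something with over 40 N, if the wrist force passes 120 N, or if a joint passes its speed limit or range.

### The arm

A 6-joint arm with a two-finger parallel gripper is mounted at the origin on the work surface. World frame = base frame: x ahead of the robot, y to its left, z up, the work surface at z = 0. Lengths are in m, angles in rad, forces in N, time in s.
With the tool pointing down it reaches from about 0.4 to 0.925 m from the base axis. Payload 12.5 kg.
Tool frame: the origin (TCP) lies midway between the tips of the shut fingers; the grasp point (between the pads) lies 19 mm behind it; z points along the fingers, y is the line along which they close (so a half turn about z gives the same grasp; the last joint's range is limited). The gripper opens to 95 mm and grips with 3 to 60 N. Pads are 20 mm wide; open, the fingers measure 119 mm over their backs; the gripper's body (75 mm by 180 mm) begins 59 mm behind the grasp point.
Start: joints at [1.137, 0.491, 1.559, -0, 1.092, -0.106], TCP at [0.201, 0.592, 0.215] pointing down, gripper open.
Joint ranges: [-3.1, 3.1], [-0.84, 2.19], [0.05, 2.79], [-1.13, 4.28], [0.06, 2.93], [-2.69, 2.69]. Speed limits (rad/s): [2.22, 2.22, 2.79, 3.14, 3.14, 3.14].

### API

Orientations are given as [roll, pitch, yaw] about the fixed x, y, z axes, in that order (R = Rz(yaw) Ry(pitch) Rx(roll)).
In Python, from workcell import sense, cams, env, regions_of gives the robot as it stands.
- The arm moves only by the tool apply_moves, never from a script. Its argument "plan" is a list of rows, each a list of 4 numbers: the shift along the tool's x, y, z in units of 60 mm (1.0 is 60 mm), then the turn about the tool's z in units of 5 degrees (1.0 is 5 degrees). In form: [[x, y, z, yaw], ...]. A call has 1 to 20 rows; each row is the pose to reach, as a shift and turn from the pose commanded when the call began, along the tool's axes at that moment; what a row does not reach only later rows make up. A row lasts 1/8 s, in which the tool goes at most 62.5 mm and 10.7 degrees, less where a joint would pass 70% of its speed; a pose out of reach is approached as far as the arm can. A call with a gripper value outside its range is refused whole. "gripper" is the finger opening in mm, from 0 to 95.1, set as the call begins (left out, the last holds). The fingers move at their own pace and stop on an object; the grip force is fixed at half the most. Time passes only in rows, so rows that repeat a pose let the fingers close. It gives the time, the measured TCP pose, the force, the opening and the grip force at its end, in the units of the state.
- sense(): the state, without advancing time (a new reading comes with each control period).
- cams.snapshot(name): name is "side" or "top" or "wrist"; returns a dict with "color" (480x640x3 uint8, blue, green, red), "camera_matrix" (3x3 intrinsics, pixels), "view" (4x4, takes a point from world to camera coordinates). Camera axes: x right, y down, z forward; pixel columns grow to the right and rows downward; lengths in m; the calibration is good to about 2 mm. A picture is of the moment at which its call begins. There is no depth.
- env.job_done(): hands the job in; it is judged then, once.
Trained networks look in the newest picture that a camera, given by its name, has taken for a name from the list of things; names that differ only in an ending like _2 or _b are one class to them, and where a whole thing is asked for, a point or a joint stands for the part that bears it (a point fixed in the world has none). Each returns a list of dicts, best first, with "score" (0 to 1); they miss things now and then, are a little off and sometimes report something else, mostly with a low value. They report only what shows in the picture. A call takes as long as a camera call. They do not tell look-alikes from the thing itself.
- regions_of(camera, label): "mask" (480x640 bool, what is visible of it) and "uv" ([column, row] in pixels, amid what is visible of it).
The state is a dict: "time_s": time; "qpos": joint angles; "qd": joint speeds; "joint_efforts": joint torques, N m; "position": TCP position; "tool_rot": TCP orientation; "force": force on the tool from outside, world axes, zero at the start; "wrist_torque": the same for the moment, N m; "opening": finger opening in m; "grasp_force": force on a finger pad.
Only numpy, scipy, OpenCV 4.12 (cv2) and the standard library are available. Lean on these libraries where they do the work, as an engineer would, in place of code of your own. Each camera call takes 0.05 s, during which the arm holds its last target. There are 200 camera calls.

## Working session

There is one attempt and no reset: what is moved stays moved. The work goes in short steps, Python scripts to look and compute and a tool call to move; the robot and the scene stay as the last step left them, time stands still between calls to the robot, and variables do not carry over. Pictures are saved under pics/ and viewed, at most 14 in all, crops included, and the job is handed in when it is done.

Besides the shell and the picture viewer there is one more tool, called after "Emit:" as name(argument=value, ...) on one line, values as JSON. apply_moves: Moves the arm, as the interface text tells. Its arguments: {"type":"object","properties":{"plan":{"type":"array","items":{"type":"array","items":{"type":"number"}}},"gripper":{"type":"number"}},"required":["plan"]}

```bash
mkdir -p pics; ls
python3 - <<'E'
from workcell import sense,cams
import cv2
s=sense();print(s['time_s'],s['position'],s['tool_rot'],s['opening'])
for n in('top','side'):
    c=cams.snapshot(n);cv2.imwrite(f'pics/{n}0.png',c['color']);print(n,c['camera_matrix'].tolist(),c['view'].round(4).tolist())
E
```

```text
pics
0.0 [0.20111218 0.59149367 0.21406089] [-3.14047738e+00 -1.22472634e-04  2.81374487e+00] 0.0945991061838838
top [[456.4804598832248, 0.0, 310.14260174778735], [0.0, 456.4804598832248, 231.26184880045975], [0.0, 0.0, 1.0]] [[0.0035, -1.0, -0.0092, 0.0479], [-0.983, -0.0017, -0.1836, 0.4971], [0.1836, 0.0097, -0.983, 1.127], [0.0, 0.0, 0.0, 1.0]]
side [[504.4526208365103, 0.0, 325.5132167384198], [0.0, 504.4526208365103, 233.4603664259787], [0.0, 0.0, 1.0]] [[0.9968, -0.0802, -0.0043, -0.4953], [-0.0603, -0.7117, -0.6999, 0.094], [0.0531, 0.6979, -0.7143, 1.3348], [0.0, 0.0, 0.0, 1.0]]
```

View pics/top0.png

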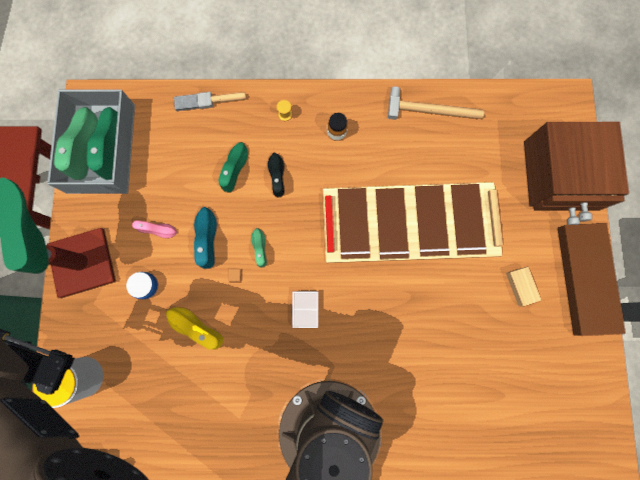

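View pics/side0.png

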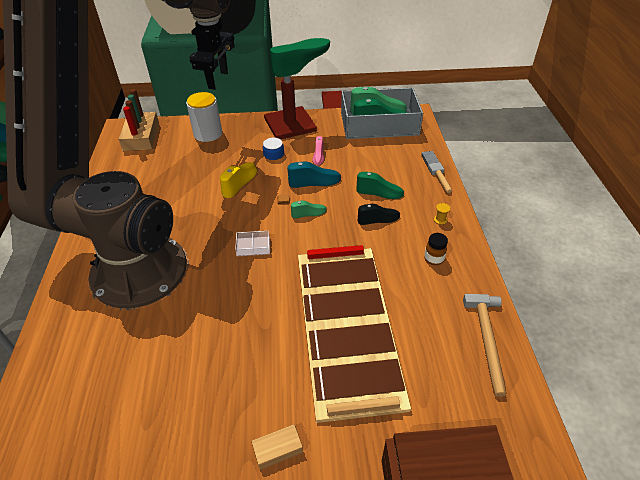

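The red stop is on the left at (330,223), so the order is 105→pad_a, 125→b, 145→c and 165→d. In the top view the lasts are at (259,247), (277,175), (233,167) and (204,238), toes up. Next I'll take coarse positions and check the wrist camera geometry.

```bash
cat > h.py <<'E'
import numpy as np,cv2
from scipy.spatial.transform import Rotation as Rn
from workcell import sense,cams,env,regions_of
def ray(c,uv):
    V=c['view'];R,t=V[:3,:3],V[:3,3];C=-R.T@t
    d=R.T@np.linalg.solve(c['camera_matrix'],[uv[0],uv[1],1.]);return C,d
def at(c,uv,z):
    C,d=ray(c,uv);return C+d*(z-C[2])/d[2]
def proj(c,P):
    p=c['view'][:3,:3]@np.asarray(P,float)+c['view'][:3,3];q=c['camera_matrix']@p;return q[:2]/q[2]
def tri(obs):
    A=np.zeros((3,3));b=np.zeros(3)
    for c,uv in obs:
        C,d=ray(c,uv);d/=np.linalg.norm(d);M=np.eye(3)-np.outer(d,d);A+=M;b+=M@C
    return np.linalg.solve(A,b)
# target: TCP xyz, closing-line heading: yaw of tool (world, deg); pose = commanded pose at present
def rel(xyz,yawdeg,s=None):
    s=s or sense();R=Rn.from_euler('xyz',s['tool_rot']);d=R.inv().apply(np.array(xyz)-s['position'])/0.06
    dy=-(yawdeg-np.degrees(s['tool_rot'][2]));dy=(dy+90)%180-90
    return np.round([*d,dy/5],3)
E
python3 - <<'E'
from h import *
top=cams.snapshot('top')
for l,z in [('last_105',.02),('last_125',.02),('last_145',.02),('last_165',.02),('pad_a',.018),('red_stop',.035),('glue_jar',.04)]:
    for r in regions_of('top',l):
        m=np.argwhere(r['mask'])[:,::-1].astype(float);P=np.array([at(top,p,z)[:2] for p in m])
        c=P.mean(0);w,v=np.linalg.eigh(np.cov(P.T)) if len(P)>3 else (0,np.eye(2));a=v[:,1];q=(P-c)@a
        print(l,round(r['score'],2),np.round(r['uv']),c.round(3),np.degrees(np.arctan2(a[1],a[0])).round(1),np.ptp(q).round(3))
w=cams.snapshot('wrist');print(w['camera_matrix'].round(1).tolist(),w['view'].round(4).tolist())
C=ray(w,(0,0))[0];R=Rn.from_euler('xyz',sense()['tool_rot']);print('cam in tool',R.inv().apply(C-sense()['position']),(w['view'][:3,:3]@R.as_matrix()).round(3))
E
```

```text
last_105 0.86 [260. 242.] [0.459 0.183] -170.5 0.105
last_105 0.86 [232. 165.] [0.678 0.259] 160.8 0.146
last_105 0.77 [204. 238.] [0.483 0.326] -178.0 0.163
last_105 0.75 [194. 329.] [0.252 0.344] 58.6 0.166
last_105 0.72 [156. 232.] [0.508 0.457] 79.0 0.118
last_105 0.56 [279. 173.] [0.657 0.14 ] -172.2 0.12
last_125 0.86 [260. 242.] [0.459 0.183] -170.5 0.105
last_125 0.86 [232. 165.] [0.678 0.259] 160.8 0.146
last_125 0.77 [204. 238.] [0.483 0.326] -178.0 0.163
last_125 0.75 [194. 329.] [0.252 0.344] 58.6 0.166
last_125 0.72 [156. 232.] [0.508 0.457] 79.0 0.118
last_125 0.56 [279. 173.] [0.657 0.14 ] -172.2 0.12
last_145 0.86 [260. 242.] [0.459 0.183] -170.5 0.105
last_145 0.86 [232. 165.] [0.678 0.259] 160.8 0.146
last_145 0.77 [204. 238.] [0.483 0.326] -178.0 0.163
last_145 0.75 [194. 329.] [0.252 0.344] 58.6 0.166
last_145 0.72 [156. 232.] [0.508 0.457] 79.0 0.118
last_145 0.56 [279. 173.] [0.657 0.14 ] -172.2 0.12
last_165 0.86 [260. 242.] [0.459 0.183] -170.5 0.105
last_165 0.86 [232. 165.] [0.678 0.259] 160.8 0.146
last_165 0.77 [204. 238.] [0.483 0.326] -178.0 0.163
last_165 0.75 [194. 329.] [0.252 0.344] 58.6 0.166
last_165 0.72 [156. 232.] [0.508 0.457] 79.0 0.118
last_165 0.56 [279. 173.] [0.657 0.14 ] -172.2 0.12
pad_a 0.95 [355. 224.] [ 0.524 -0.064] -177.8 0.192
pad_a 0.64 [394. 227.] [ 0.523 -0.166] -178.3 0.194
pad_a 0.6 [466. 222.] [ 0.535 -0.368] -177.6 0.19
pad_a 0.57 [430. 221.] [ 0.532 -0.271] -178.5 0.191
red_stop 0.82 [326. 224.] [ 0.516 -0.001] -177.8 0.146
glue_jar 0.77 [337. 127.] [ 0.785 -0.023] 171.4 0.08
glue_jar 0.7 [234. 166.] [0.67  0.255] 163.1 0.142
[[335.7, 0.0, 320.9], [0.0, 335.7, 245.0], [0.0, 0.0, 1.0]] [[0.3216, 0.9469, -0.0001, -0.6263], [0.9062, -0.3077, 0.2901, -0.0331], [0.2747, -0.0934, -0.957, 0.3928], [0.0, 0.0, 0.0, 1.0]]
cam in tool [ 0.08249135  0.00126956 -0.17075776] [[ 0.     1.     0.   ]
 [-0.957  0.    -0.29 ]
 [-0.29  -0.     0.957]]
```

Run:
```python
from h import *
print(rel([.47,.30,.24],180))
```

```text
[-5.806 -3.161 -0.423 -3.756]
```

Emit:
apply_moves(plan=[[-5.8,-3.16,-0.42,-3.76],[-5.8,-3.16,-0.42,-3.76],[-5.8,-3.16,-0.42,-3.76],[-5.8,-3.16,-0.42,-3.76],[-5.8,-3.16,-0.42,-3.76],[-5.8,-3.16,-0.42,-3.76],[-5.8,-3.16,-0.42,-3.76],[-5.8,-3.16,-0.42,-3.76],[-5.8,-3.16,-0.42,-3.76],[-5.8,-3.16,-0.42,-3.76]])

```text
time_s: 1.8
position: [0.4689, 0.3011, 0.2398]
tool_rot: [3.141, -0.0, -3.14]
force: [-0.0, 0.5, 0.7]
opening: 0.0947
grasp_force: 0.0
```

Run:
```python
from h import *
import pickle
w=cams.snapshot('wrist');cv2.imwrite('pics/w1.png',w['color']);R=regions_of('wrist','last_105')
pickle.dump((w,R),open('w1.pkl','wb'))
print([(round(r['score'],2),np.round(r['uv'])) for r in R]);print(rel([.47,.16,.24],180))
```

```text
[(0.92, array([452., 248.])), (0.88, array([388.,  25.])), (0.79, array([288., 373.])), (0.78, array([341., 228.])), (0.6, array([221., 201.])), (0.57, array([214., 383.]))]
[-1.300e-02 -2.349e+00 -2.000e-03  2.000e-02]
```

View pics/w1.png

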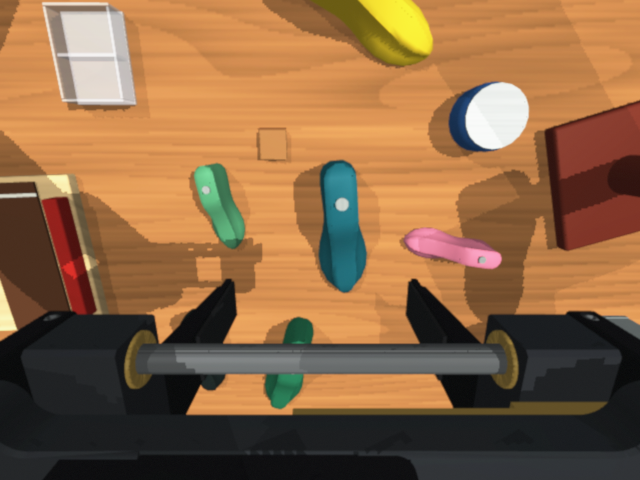

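Emit:
apply_moves(plan=[[0,-2.34,0,0],[0,-2.34,0,0],[0,-2.34,0,0],[0,-2.34,0,0],[0,-2.34,0,0]])

```text
time_s: 2.52
position: [0.4697, 0.161, 0.2399]
tool_rot: [3.141, 0.0, -3.14]
force: [0.4, -1.3, -0.5]
opening: 0.095
grasp_force: 0.0
```

The wrist view has robot side up. The 165 heel is at (341,160) with its hole at (342,204); the 105 heel is at (208,165) with its hole at (206,190); the pink look-alike is at (452,248). The second view is for triangulating.

```bash
cat >> h.py <<'E'
BOX={}
def hole(c,mask):
    # bright spot inside (filled) mask
    m=cv2.morphologyEx(mask.astype(np.uint8),cv2.MORPH_CLOSE,np.ones((15,15)));g=cv2.cvtColor(c['color'],cv2.COLOR_BGR2HSV)
    b=((g[...,1]<70)&(g[...,2]>120)&(m>0)).astype(np.uint8)
    n,l,st,ce=cv2.connectedComponentsWithStats(b)
    if n<2: return None,0
    i=1+np.argmax(st[1:,4]);return ce[i],st[i,4]
E
python3 - <<'E'
from h import *
import pickle
w1,R1=pickle.load(open('w1.pkl','rb'))
w2=cams.snapshot('wrist');R2=regions_of('wrist','last_105');pickle.dump((w2,R2),open('w2.pkl','wb'))
def info(w,R):
    o=[]
    for r in R:
        m=np.argwhere(r['mask'])[:,::-1].astype(float);P=np.array([at(w,p,.03)[:2] for p in m]);c=P.mean(0)
        a=np.linalg.eigh(np.cov(P.T))[1][:,1];a*=np.sign(a[0]);q=(P-c)@a
        h,n=hole(w,r['mask']);o.append((c,h));print(r['uv'].round(),c.round(3),'ang',np.degrees(np.arctan2(a[1],a[0])).round(1),'back',(c+a*q.min()).round(3),'len',np.ptp(q).round(3),'hole',h,n)
    return o
a=info(w1,R1);b=info(w2,R2)
for c,h in a:
    for d,g in b:
        if np.linalg.norm(c-d)<.03 and h is not None and g is not None: print(c.round(2),tri([(w1,h),(w2,g)]).round(4))
print(rel([.66,.22,.24],180))
E
```

```text
Traceback (most recent call last):
AttributeError: 'list' object has no attribute 'round'. Did you mean: 'count'?
```

```bash
cat >> h.py <<'E'
def info(w,R,z=.03):
    o=[]
    for r in R:
        m=np.argwhere(r['mask'])[:,::-1].astype(float);P=np.array([at(w,p,z)[:2] for p in m]);c=P.mean(0)
        a=np.linalg.eigh(np.cov(P.T))[1][:,1];a*=np.sign(a[0]);q=(P-c)@a
        h,n=hole(w,r['mask']);o.append((c,h));print(np.round(r['uv']),c.round(3),'ang',np.degrees(np.arctan2(a[1],a[0])).round(1),'back',(c+a*q.min()).round(3),'len',np.ptp(q).round(3),'hole',h,n)
    return o
def match(w1,a,w2,b):
  for c,h in a:
    for d,g in b:
        if np.linalg.norm(c-d)<.03 and h is not None and g is not None: print(c.round(2),tri([(w1,h),(w2,g)]).round(4))
E
python3 - <<'E'
from h import *
import pickle
w1,R1=pickle.load(open('w1.pkl','rb'));w2,R2=pickle.load(open('w2.pkl','rb'))
a=info(w1,R1);b=info(w2,R2);match(w1,a,w2,b)
print(rel([.66,.24,.24],180))
E
```

```text
[452. 248.] [0.505 0.457] ang 76.3 back [0.491 0.4  ] len 0.121 hole [481.85106383 259.57446809] 47
[388.  25.] [0.277 0.366] ang 70.0 back [0.251 0.294] len 0.127 hole None 0
[288. 373.] [0.669 0.26 ] ang -15.0 back [0.598 0.279] len 0.145 hole None 0
[341. 228.] [0.48  0.325] ang 4.4 back [0.404 0.319] len 0.16 hole [341.63157895 203.99342105] 152
[221. 201.] [0.453 0.187] ang 15.7 back [0.409 0.174] len 0.1 hole [205.5 189.5] 56
[214. 383.] [0.694 0.156] ang -52.1 back [0.683 0.17 ] len 0.034 hole None 0
[460. 215.] [0.473 0.324] ang -2.0 back [0.404 0.327] len 0.158 hole [481.33766234 203.17532468] 154
[339. 208.] [0.456 0.182] ang 10.3 back [0.408 0.173] len 0.1 hole [336.35087719 188.9122807 ] 57
[305. 334.] [0.633 0.139] ang 5.7 back [0.586 0.135] len 0.121 hole None 0
[564. 250.] [0.505 0.453] ang 77.8 back [0.491 0.389] len 0.137 hole [605.01960784 258.82352941] 51
[520.  24.] [0.278 0.359] ang 73.2 back [0.255 0.283] len 0.131 hole None 0
[0.5  0.46] [0.5131 0.4857 0.0497]
[0.48 0.33] [0.445  0.3231 0.0764]
[0.45 0.19] [0.4345 0.1788 0.0495]
[-3.175  1.31  -0.005  0.022]
```

Emit:
apply_moves(plan=[[-3.17,1.3,0,0],[-3.17,1.3,0,0],[-3.17,1.3,0,0],[-3.17,1.3,0,0],[-3.17,1.3,0,0],[-3.17,1.3,0,0]])

```text
time_s: 3.38
position: [0.6589, 0.2382, 0.2397]
tool_rot: [-3.141, -0.001, -3.141]
force: [0.1, 0.5, 0.0]
opening: 0.0947
grasp_force: 0.0
```

Run:
```python
from h import *
import pickle
w=cams.snapshot('wrist');cv2.imwrite('pics/w3.png',w['color']);R=regions_of('wrist','last_105')
pickle.dump((w,R),open('w3.pkl','wb'));info(w,R);print(rel([.66,.14,.24],180),sense()['position'])
```

```text
[336. 228.] [0.676 0.259] ang -17.7 back [0.612 0.279] len 0.14 hole [348.59459459 214.62162162] 111
[402.  65.] [0.501 0.324] ang -0.7 back [0.443 0.325] len 0.127 hole [435.   22.5] 2
[236. 213.] [0.653 0.143] ang 11.7 back [0.6   0.132] len 0.118 hole [223.56097561 196.29268293] 82
[270.  39.] [0.479 0.188] ang 12.5 back [0.441 0.18 ] len 0.077 hole None 0
[532.  77.] [0.512 0.455] ang 87.0 back [0.509 0.395] len 0.125 hole [573.92307692  75.62820513] 78
[-0.015 -1.632  0.006  0.007] [0.65904735 0.23790294 0.24036682]
```

View pics/w3.png

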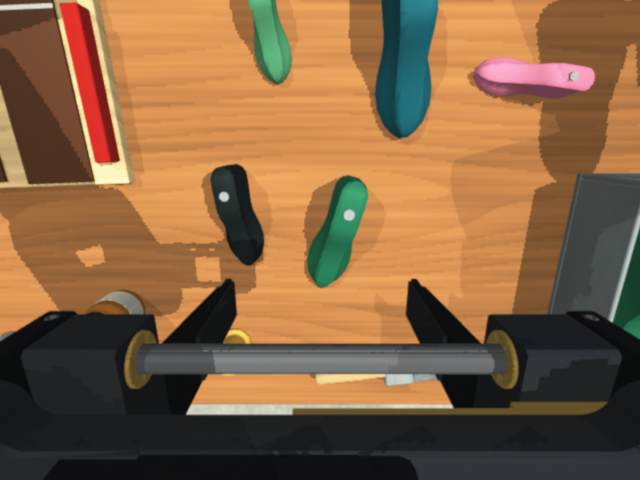

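Emit:
apply_moves(plan=[[0,-1.7,0,0],[0,-1.7,0,0],[0,-1.7,0,0],[0,-1.7,0,0]])

```text
time_s: 3.98
position: [0.6596, 0.1361, 0.2404]
tool_rot: [3.141, 0.001, 3.142]
force: [-0.1, 0.5, 0.5]
opening: 0.0948
grasp_force: 0.0
```

Run:
```python
from h import *
import pickle
w=cams.snapshot('wrist');cv2.imwrite('pics/w4.png',w['color']);R=regions_of('wrist','last_105')
w3,R3=pickle.load(open('w3.pkl','rb'))
pickle.dump((w,R),open('w4.pkl','wb'));match(w3,info(w3,R3),w,info(w,R))
```

```text
[336. 228.] [0.676 0.259] ang -17.7 back [0.612 0.279] len 0.14 hole [348.59459459 214.62162162] 111
[402.  65.] [0.501 0.324] ang -0.7 back [0.443 0.325] len 0.127 hole [435.   22.5] 2
[236. 213.] [0.653 0.143] ang 11.7 back [0.6   0.132] len 0.118 hole [223.56097561 196.29268293] 82
[270.  39.] [0.479 0.188] ang 12.5 back [0.441 0.18 ] len 0.077 hole None 0
[532.  77.] [0.512 0.455] ang 87.0 back [0.509 0.395] len 0.125 hole [573.92307692  75.62820513] 78
[602.  77.] [0.511 0.428] ang 83.3 back [0.506 0.387] len 0.085 hole None 0
[422. 222.] [0.672 0.258] ang -23.3 back [0.614 0.283] len 0.14 hole [446.54867257 213.61946903] 113
[321. 217.] [0.656 0.141] ang 7.2 back [0.598 0.133] len 0.118 hole [320.71084337 195.45783133] 83
[503.  54.] [0.497 0.323] ang -8.3 back [0.44  0.331] len 0.13 hole [526.  74.] 1
[0.68 0.26] [0.6477 0.2683 0.0674]
[0.5  0.32] [0.5043 0.3195 0.1042]
[0.65 0.14] [0.6302 0.1373 0.0586]
```

Holes and heights agree with the text to about 2.5 mm. In this view black 125 is at (236,213) and green 145 at (336,228). The lasts look a little curved, so I'll measure the heel-block direction against the toe direction.

Run:
```python
from h import *
import pickle
D={105:('w2',.4345,.1788,.047),125:('w4',.6302,.1373,.056),145:('w3',.6477,.2683,.065),165:('w1',.445,.3231,.074)}
for L,(f,x,y,H) in D.items():
    w,R=pickle.load(open(f+'.pkl','rb'));p=proj(w,[x,y,H+.0025])
    r=next(r for r in R if cv2.morphologyEx(r['mask'].astype(np.uint8),2|1,np.ones((9,9)))[int(p[1]),int(p[0])])
    m=np.argwhere(r['mask'])[:,::-1].astype(float)
    top=np.array([at(w,q,H)[:2] for q in m]);flo=np.array([at(w,q,.008)[:2] for q in m])
    tip=flo[flo[:,0]>flo[:,0].max()-.004].mean(0)
    # heel block midline at top height
    mid=[];
    for u in np.unique(m[:,1]):
        s=top[m[:,1]==u];
        if abs(s[:,0].mean()-x)<.017*L/105: mid.append([s[:,0].mean(),(s[:,1].min()+s[:,1].max())/2,np.ptp(s[:,1])])
    mid=np.array(mid);k=np.polyfit(mid[:,0],mid[:,1],1)
    print(L,'tip ang',np.degrees(np.arctan2(tip[1]-y,tip[0]-x)).round(1),'heel ang',np.degrees(np.arctan(k[0])).round(1),'w',mid[:,2].round(3)[::4],'back top',top[:,0].min().round(4),'back low',flo[:,0].min().round(4),'tip',tip.round(3),'len',np.hypot(tip[0]-x,tip[1]-y).round(3), 'mid y off at hole',(np.polyval(k,x)-y).round(4))
    cr=cv2.resize(w['color'][int(p[1])-50:int(p[1])+110,int(p[0])-60:int(p[0])+60],None,fx=2.5,fy=2.5);
    cv2.imwrite(f'c{L}.png',cr)
cv2.imwrite('pics/crops.png',cv2.resize(np.hstack([cv2.imread(f'c{L}.png') for L in D]),(800,267)))
```

```text
105 tip ang 8.7 heel ang 10.5 w [0.026 0.026 0.025 0.025 0.024 0.025 0.025 0.025] back top 0.4066 back low 0.4087 tip [0.51 0.19] len 0.076 mid y off at hole -0.0014
125 tip ang 6.2 heel ang 6.9 w [0.027 0.028 0.027 0.026 0.026 0.026 0.027 0.026 0.027 0.029] back top 0.5972 back low 0.5998 tip [0.722 0.147] len 0.092 mid y off at hole 0.0004
145 tip ang -14.4 heel ang -16.8 w [0.035 0.037 0.037 0.036 0.036 0.038 0.038 0.039 0.039 0.038 0.039] back top 0.6075 back low 0.6125 tip [0.754 0.241] len 0.11 mid y off at hole -0.0049
165 tip ang 4.0 heel ang 5.1 w [0.035 0.035 0.036 0.036 0.035 0.035 0.035 0.035 0.033 0.034 0.034 0.034
 0.036 0.037] back top 0.4024 back low 0.4054 tip [0.571 0.332] len 0.126 mid y off at hole -0.0022
```

View pics/crops.png

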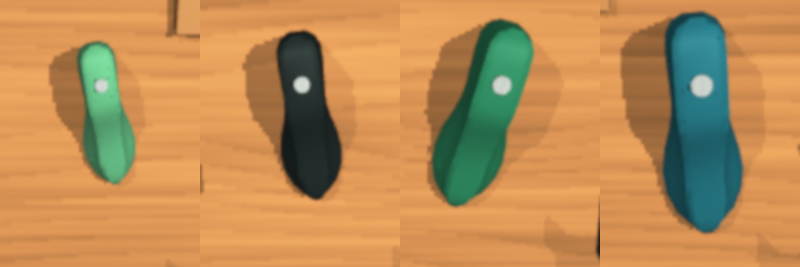

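The four lasts are symmetric, with holes at about 0.25 L on the midline. Next, measure the pads.

Emit:
apply_moves(plan=[[1.7,-4.5,0,0],[1.7,-4.5,0,0],[1.7,-4.5,0,0],[1.7,-4.5,0,0],[1.7,-4.5,0,0],[1.7,-4.5,0,0],[1.7,-4.5,0,0],[1.7,-4.5,0,0]])

```text
time_s: 5.08
position: [0.5585, -0.1328, 0.2398]
tool_rot: [3.141, 0.0, -3.139]
force: [-0.4, 0.6, 0.6]
opening: 0.095
grasp_force: 0.0
```

Run:
```python
from h import *
import pickle
w=cams.snapshot('wrist');cv2.imwrite('pics/w5.png',w['color']);R=regions_of('wrist','pad_a')
pickle.dump((w,R),open('w5.pkl','wb'));info(w,R,.018)
```

```text
[378. 178.] [ 0.519 -0.066] ang 2.2 back [ 0.43  -0.069] len 0.19 hole [378.43147208 114.1751269 ] 394
[290. 181.] [ 0.519 -0.167] ang 2.1 back [ 0.43 -0.17] len 0.19 hole [287.03092784 113.86340206] 388
[120. 188.] [ 0.53  -0.368] ang 2.4 back [ 0.441 -0.372] len 0.192 hole [103.50271739 124.61413043] 368
[198. 186.] [ 0.526 -0.272] ang 2.1 back [ 0.438 -0.276] len 0.19 hole [190.82644628 121.01652893] 363
```

View pics/w5.png

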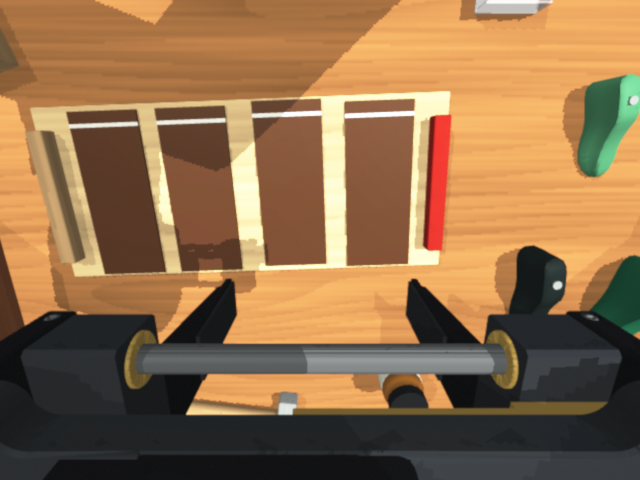

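Emit:
apply_moves(plan=[[0,-3,0,0],[0,-3,0,0],[0,-3,0,0],[0,-3,0,0],[0,-3,0,0],[0,-3,0,0]])

```text
time_s: 5.92
position: [0.5584, -0.3128, 0.24]
tool_rot: [3.141, 0.0, -3.14]
force: [-0.8, 1.0, -0.6]
opening: 0.0952
grasp_force: 0.0
```

Run:
```python
from h import *
import pickle
w=cams.snapshot('wrist');cv2.imwrite('pics/w6.png',w['color']);R=regions_of('wrist','pad_a')
pickle.dump((w,R),open('w6.pkl','wb'));info(w,R,.018)
```

```text
[354. 185.] [ 0.526 -0.272] ang 2.4 back [ 0.438 -0.276] len 0.19 hole [354.0080429  121.45040214] 373
[532. 180.] [ 0.519 -0.066] ang 2.2 back [ 0.43 -0.07] len 0.19 hole [542.96482412 114.55778894] 398
[271. 189.] [ 0.53  -0.369] ang 2.2 back [ 0.442 -0.372] len 0.19 hole [266.0960452  125.05367232] 354
[445. 181.] [ 0.519 -0.167] ang 2.1 back [ 0.429 -0.17 ] len 0.192 hole [450.87688442 114.41959799] 398
```

View pics/w6.png

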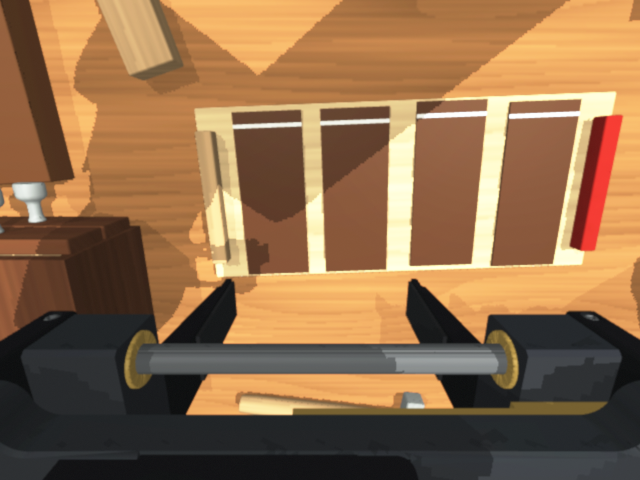

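Both views show the four pads with white lines near y≈115–125 px and the red stop at the right of the picture. Triangulate the line centres.

Run:
```python
from h import *
import pickle
w5,R5=pickle.load(open('w5.pkl','rb'));w6,R6=pickle.load(open('w6.pkl','rb'))
a=info(w5,R5,.018);b=info(w6,R6,.018);match(w5,a,w6,b)
for w,o in((w5,a),(w6,b)):
    for c,h in o: print(c.round(3),at(w,h,.018).round(4))
for c,h in a:
    # pad axis from min area rect
    pass
for w,R in((w5,R5),(w6,R6)):
  for r in R:
    m=np.argwhere(r['mask'])[:,::-1].astype(float);P=np.array([at(w,p,.018)[:2] for p in m]);rc=cv2.minAreaRect((P*1000).astype(np.float32));print(np.round(rc[0],1),np.round(rc[1],1),round(rc[2],2))
print(rel([.4345,.1788,.12],180+9.5))
```

```text
[378. 178.] [ 0.519 -0.066] ang 2.2 back [ 0.43  -0.069] len 0.19 hole [378.43147208 114.1751269 ] 394
[290. 181.] [ 0.519 -0.167] ang 2.1 back [ 0.43 -0.17] len 0.19 hole [287.03092784 113.86340206] 388
[120. 188.] [ 0.53  -0.368] ang 2.4 back [ 0.441 -0.372] len 0.192 hole [103.50271739 124.61413043] 368
[198. 186.] [ 0.526 -0.272] ang 2.1 back [ 0.438 -0.276] len 0.19 hole [190.82644628 121.01652893] 363
[354. 185.] [ 0.526 -0.272] ang 2.4 back [ 0.438 -0.276] len 0.19 hole [354.0080429  121.45040214] 373
[532. 180.] [ 0.519 -0.066] ang 2.2 back [ 0.43 -0.07] len 0.19 hole [542.96482412 114.55778894] 398
[271. 189.] [ 0.53  -0.369] ang 2.2 back [ 0.442 -0.372] len 0.19 hole [266.0960452  125.05367232] 354
[445. 181.] [ 0.519 -0.167] ang 2.1 back [ 0.429 -0.17 ] len 0.192 hole [450.87688442 114.41959799] 398
[ 0.52 -0.07] [ 0.4458 -0.0689  0.0182]
[ 0.52 -0.17] [ 0.4457 -0.1689  0.0163]
[ 0.53 -0.37] [ 0.4573 -0.3724  0.0163]
[ 0.53 -0.27] [ 0.4533 -0.2751  0.0168]
[ 0.519 -0.066] [ 0.4459 -0.0689  0.018 ]
[ 0.519 -0.167] [ 0.4458 -0.1688  0.018 ]
[ 0.53  -0.368] [ 0.4574 -0.3713  0.018 ]
[ 0.526 -0.272] [ 0.4534 -0.2747  0.018 ]
[ 0.526 -0.272] [ 0.4533 -0.2753  0.018 ]
[ 0.519 -0.066] [ 0.4458 -0.0688  0.018 ]
[ 0.53  -0.369] [ 0.4573 -0.3721  0.018 ]
[ 0.519 -0.167] [ 0.4459 -0.1695  0.018 ]
[525.4 -65.6] [190.2  76.3] 2.21
[ 525.5 -167.1] [190.3  77.1] 2.02
[ 536.8 -368.2] [191.7  78.4] 2.3
[ 533.  -272.3] [190.2  77.7] 2.2
[ 533.  -271.9] [190.2  78. ] 2.51
[525.3 -66. ] [190.1  77.9] 2.26
[ 536.9 -368.6] [190.1  76.5] 2.15
[ 525.2 -166.4] [191.8  78.2] 2.3
[ 2.05   8.2    2.001 -1.878]
```

Emit:
apply_moves(plan=[[1.98,8.2,1.8,-1.9],[1.98,8.2,1.8,-1.9],[1.98,8.2,1.8,-1.9],[1.98,8.2,1.8,-1.9],[1.98,8.2,1.8,-1.9],[1.98,8.2,1.8,-1.9],[1.98,8.2,1.8,-1.9],[1.98,8.2,1.8,-1.9],[1.98,8.2,1.8,-1.9],[1.98,8.2,1.8,-1.9],[1.98,8.2,1.8,-1.9],[1.98,8.2,1.8,-1.9]], gripper=65)

```text
time_s: 7.52
position: [0.4396, 0.1767, 0.1321]
tool_rot: [3.142, 0.001, -2.977]
force: [0.6, 0.4, 0.3]
opening: 0.0654
grasp_force: 0.0
```

```bash
python3 -c "
from h import *
print(rel([.4394,.1796,.028],189.5))"
```

```text
[-0.003  0.047  1.735 -0.016]
```

Emit:
apply_moves(plan=[[0,0.05,0.9,0],[0,0.05,1.5,0],[0,0.05,1.73,0],[0,0.05,1.73,0],[0,0.05,1.73,0]])

```text
time_s: 8.15
position: [0.4393, 0.1807, 0.0291]
tool_rot: [3.141, 0.002, -2.976]
force: [0.7, -0.2, -0.2]
opening: 0.0651
grasp_force: 0.0
```

Emit:
apply_moves(plan=[[0,0,0,0],[0,0,0,0],[0,0,0,0],[0,0,0,0],[0,0,0,0],[0,0,-0.3,0],[0,0,-1,0],[0,0,-2,0],[0,0,-2,0],[0,0,-2,0]], gripper=5)

```text
time_s: 9.4
position: [0.4381, 0.1807, 0.1475]
tool_rot: [3.142, -0.0, -2.975]
force: [-0.3, 0.4, -0.9]
opening: 0.0205
grasp_force: 30.0
```

Run:
```python
from h import *
w=cams.snapshot('wrist');cv2.imwrite('pics/g1.png',w['color']);s=sense()
print(s['opening'],s['grasp_force'],rel([.4767,-.0676,.12],182.2))
R=regions_of('wrist','last_105');r=max(R,key=lambda r:r['uv'][1]*0-abs(r['uv'][0]-320));h,n=hole(w,r['mask']);print(r['uv'],h,n)
if h is not None:
    T=Rn.from_euler('xyz',s['tool_rot']);P=at(w,h,s['position'][2]-.028+.0495);print('hole in tool',T.inv().apply(P-s['position']))
```

```text
0.020838057749340125 29.965097308158875 [ 0.046 -4.186  0.45   1.463]
[322.2, 292.6] [320.86635945 308.46543779] 217
hole in tool [ 0.0034241   0.0012588  -0.02149393]
```

Emit:
apply_moves(plan=[[0.05,-4.19,0,1.46],[0.05,-4.19,0,1.46],[0.05,-4.19,0,1.46],[0.05,-4.19,0,1.46],[0.05,-4.19,0.5,1.46],[0.05,-4.19,1,1.46],[0.05,-4.19,1,1.46],[0.05,-4.19,1,1.46],[0.05,-4.19,1,1.46]])

```text
time_s: 10.62
position: [0.4776, -0.0676, 0.0888]
tool_rot: [-3.141, 0.001, -3.102]
force: [-0.0, 0.1, -1.4]
opening: 0.0207
grasp_force: 30.0
```

```bash
python3 -c "
from h import *
print(rel([.4767,-.0676,.0475],182.2))"
```

```text
[0.016 0.    0.689 0.009]
```

Emit:
apply_moves(plan=[[0.01,0,0.35,0],[0.01,0,0.6,0],[0.01,0,0.69,0],[0.01,0,0.69,0],[0.01,0,0.69,0]])

```text
time_s: 11.25
position: [0.4769, -0.0677, 0.0473]
tool_rot: [-3.141, 0.001, -3.103]
force: [0.4, 0.4, -0.3]
opening: 0.0207
grasp_force: 30.0
```

Emit:
apply_moves(plan=[[0,0,0,0],[0,0,0,0],[0,0,-0.5,0],[0,0,-1.5,0],[-0.5,0.3,-2.5,0],[-1.35,0.3,-3.2,0],[-1.35,0.3,-3.2,0],[-1.35,0.3,-3.2,0],[-1.35,0.3,-3.2,0]], gripper=65)

```text
time_s: 12.38
position: [0.5555, -0.0466, 0.2373]
tool_rot: [3.141, -0.003, -3.103]
force: [-0.6, -0.2, 0.1]
opening: 0.0648
grasp_force: 0.0
```

```bash
cat > chk.py <<'E'
from h import *
import sys
L=int(sys.argv[1]);hx,hy=map(float,sys.argv[2:4]);H={105:.047,125:.056,145:.065,165:.074}[L]
w=cams.snapshot('wrist');cv2.imwrite(f'pics/p{L}.png',w['color']);a=np.array([np.cos(np.radians(2.2)),np.sin(np.radians(2.2))])
n=np.array([-a[1],a[0]])
for r in regions_of('wrist','last_105'):
    h,k=hole(w,r['mask']);m=np.argwhere(r['mask'])[:,::-1].astype(float)
    if h is None: continue
    P=at(w,h,.018+H+.0025)[:2];d=P-[hx,hy]-a*.25*L/1000
    if np.linalg.norm(d)>.03: continue
    f=np.array([at(w,q,.026)[:2] for q in m]);tp=np.array([at(w,q,.018+H)[:2] for q in m])
    loc=(f-[hx,hy])@np.c_[a,n]; t=loc[loc[:,0]>loc[:,0].max()-.004]
    print('hole err along/across mm',(1000*d@a).round(1),(1000*d@n).round(1),'toe tip x,y',(1000*t.mean(0)).round(1),'back low/top',(1000*loc[:,0].min()).round(1),(1000*((tp-[hx,hy])@a).min()).round(1),'tip-ang',np.degrees(np.arctan2(t[:,1].mean()-d@n,loc[:,0].max()-.25*L/1000)).round(1))
if len(sys.argv)>4: print(rel(list(map(float,sys.argv[4:7])),float(sys.argv[7])))
E
python3 chk.py 105 .4457 -.0688 .6362 .138 .12 186.5
```

```text
hole err along/across mm 0.6 1.0 toe tip x,y [104.    0.2] back low/top -0.8 2.3 tip-ang -0.6
[-1.46   3.023  1.959 -0.861]
```

View pics/p105.png

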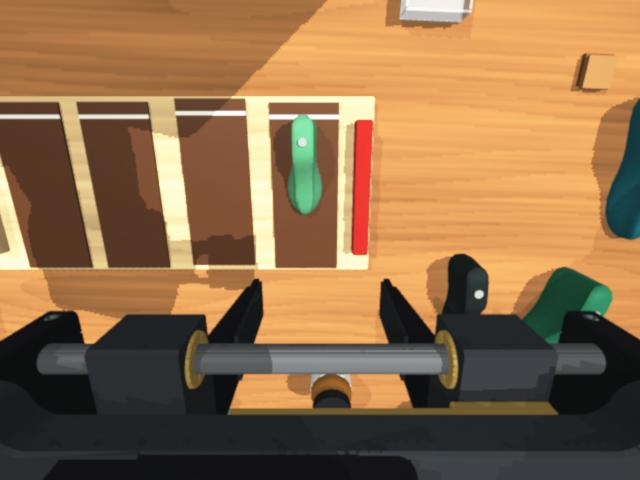

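The 105 last stands on pad a with its heel on the line (303,117), within 1 mm. Next is 125.

Emit:
apply_moves(plan=[[-1.46,3.02,1.5,-0.86],[-1.46,3.02,1.5,-0.86],[-1.46,3.02,1.5,-0.86],[-1.46,3.02,1.5,-0.86],[-1.46,3.02,1.96,-0.86],[-1.46,3.02,1.96,-0.86],[-1.46,3.02,1.96,-0.86],[-1.46,3.02,1.96,-0.86]])

```text
time_s: 13.48
position: [0.6377, 0.1374, 0.1223]
tool_rot: [3.142, 0.002, -3.029]
force: [-0.4, -0.6, -0.7]
opening: 0.0652
grasp_force: 0.0
```

```bash
python3 -c "
from h import *
print(rel([.6362,.138,.033],186.5))"
```

```text
[ 0.027  0.012  1.488 -0.005]
```

Emit:
apply_moves(plan=[[0.02,0.01,0.8,0],[0.02,0.01,1.3,0],[0.02,0.01,1.48,0],[0.02,0.01,1.48,0],[0.02,0.01,1.48,0]])

```text
time_s: 14.1
position: [0.6368, 0.1384, 0.0337]
tool_rot: [3.142, 0.002, -3.028]
force: [0.3, -0.6, -0.1]
opening: 0.0649
grasp_force: 0.0
```

Emit:
apply_moves(plan=[[0,0,0,0],[0,0,0,0],[0,0,0,0],[0,0,0,0],[0,0,0,0],[0,0,-0.3,0],[0,0,-1,0],[0,0,-2.2,0],[0,0,-2.2,0],[0,0,-2.2,0],[0,0,-2.2,0]], gripper=8)

```text
time_s: 15.48
position: [0.6354, 0.1382, 0.1628]
tool_rot: [3.142, -0.002, -3.028]
force: [0.7, -0.1, -2.1]
opening: 0.025
grasp_force: 30.0
```

```bash
python3 -c "
from h import *
print(rel([.4827,-.1680,.11],182.2))"
```

```text
[ 3.105 -4.782  0.887  0.863]
```

Emit:
apply_moves(plan=[[3.1,-4.78,0,0.86],[3.1,-4.78,0,0.86],[3.1,-4.78,0,0.86],[3.1,-4.78,0,0.86],[3.1,-4.78,0,0.86],[3.1,-4.78,0,0.86],[3.1,-4.78,0,0.86],[3.1,-4.78,0.6,0.86],[3.1,-4.78,1.1,0.86],[3.1,-4.78,1.1,0.86],[3.1,-4.78,1.1,0.86]])

```text
time_s: 16.85
position: [0.4844, -0.1673, 0.0987]
tool_rot: [3.141, 0.0, -3.102]
force: [-0.6, -0.4, -0.7]
opening: 0.0248
grasp_force: 30.0
```

```bash
python3 -c "
from h import *
print(rel([.4827,-.1680,.0527],182.2))"
```

```text
[ 0.028 -0.011  0.766  0.013]
```

Emit:
apply_moves(plan=[[0.02,-0.01,0.4,0],[0.02,-0.01,0.65,0],[0.02,-0.01,0.77,0],[0.02,-0.01,0.77,0],[0.02,-0.01,0.77,0]])

```text
time_s: 17.48
position: [0.483, -0.1685, 0.0525]
tool_rot: [-3.141, 0.001, -3.103]
force: [0.2, -0.2, -1.2]
opening: 0.0248
grasp_force: 30.0
```

Emit:
apply_moves(plan=[[0,0,0,0],[0,0,0,0],[0,0,-0.5,0],[0,0,-1.5,0],[-0.5,0.6,-2.5,0],[-1.3,1.2,-3.2,0],[-1.3,1.2,-3.2,0],[-1.3,1.2,-3.2,0],[-1.3,1.2,-3.2,0]], gripper=65)

```text
time_s: 18.6
position: [0.5569, -0.0937, 0.2432]
tool_rot: [3.141, -0.001, -3.103]
force: [-1.0, -0.2, 0.7]
opening: 0.0647
grasp_force: 0.0
```

```bash
python3 chk.py 125 .4457 -.1694 .6544 .2664 .13 164
```

```text
hole err along/across mm -0.1 0.7 toe tip x,y [1.224e+02 1.000e-01] back low/top -2.4 1.9 tip-ang -0.4
[-1.853  5.939  1.886  3.634]
```

Emit:
apply_moves(plan=[[-1.85,5.94,1,3.63],[-1.85,5.94,1,3.63],[-1.85,5.94,1,3.63],[-1.85,5.94,1,3.63],[-1.85,5.94,1,3.63],[-1.85,5.94,1,3.63],[-1.85,5.94,1.5,3.63],[-1.85,5.94,1.88,3.63],[-1.85,5.94,1.88,3.63],[-1.85,5.94,1.88,3.63],[-1.85,5.94,1.88,3.63]], gripper=70)

```text
time_s: 20.08
position: [0.6555, 0.2667, 0.1326]
tool_rot: [3.141, 0.001, 2.863]
force: [-0.1, 0.6, 0.2]
opening: 0.0703
grasp_force: 0.0
```

```bash
python3 -c "
from h import *
print(rel([.6544,.2664,.038],164))"
```

```text
[ 0.018 -0.012  1.576  0.007]
```

Emit:
apply_moves(plan=[[0.01,0,0.8,0],[0.01,0,1.4,0],[0.01,0,1.57,0],[0.01,0,1.57,0],[0.01,0,1.57,0]])

```text
time_s: 20.7
position: [0.6553, 0.2674, 0.0389]
tool_rot: [3.14, 0.002, 2.864]
force: [-0.6, -0.7, 0.5]
opening: 0.0702
grasp_force: 0.0
```

Emit:
apply_moves(plan=[[0,0,0,0],[0,0,0,0],[0,0,0,0],[0,0,0,0],[0,0,0,0],[0,0,-0.3,0],[0,0,-1,0],[0,0,-2.3,0],[0,0,-2.3,0],[0,0,-2.3,0],[0,0,-2.3,0]], gripper=12)

```text
time_s: 22.08
position: [0.6536, 0.2669, 0.1733]
tool_rot: [-3.14, -0.002, 2.863]
force: [-0.3, -0.2, -2.4]
opening: 0.029
grasp_force: 29.9
```

```bash
python3 -c "
from h import *
print(rel([.4961,-.2734,.11],182.2))"
```

```text
[ 0.049 -9.379  1.068 -3.627]
```

Emit:
apply_moves(plan=[[0.05,-9.38,0,-3.63],[0.05,-9.38,0,-3.63],[0.05,-9.38,0,-3.63],[0.05,-9.38,0,-3.63],[0.05,-9.38,0,-3.63],[0.05,-9.38,0,-3.63],[0.05,-9.38,0,-3.63],[0.05,-9.38,0,-3.63],[0.05,-9.38,0,-3.63],[0.05,-9.38,0,-3.63],[0.05,-9.38,0,-3.63],[0.05,-9.38,0.6,-3.63],[0.05,-9.38,1.15,-3.63],[0.05,-9.38,1.15,-3.63],[0.05,-9.38,1.15,-3.63]])

```text
time_s: 23.95
position: [0.4977, -0.2726, 0.1068]
tool_rot: [-3.141, 0.001, -3.102]
force: [-0.1, 0.8, -1.4]
opening: 0.0287
grasp_force: 29.9
```

```bash
python3 -c "
from h import *
print(rel([.4961,-.2734,.0577],182.2))"
```

```text
[ 0.028 -0.012  0.819  0.019]
```

Emit:
apply_moves(plan=[[0.02,-0.01,0.4,0],[0.02,-0.01,0.7,0],[0.02,-0.01,0.82,0],[0.02,-0.01,0.82,0],[0.02,-0.01,0.82,0]])

```text
time_s: 24.58
position: [0.4963, -0.274, 0.0577]
tool_rot: [-3.141, 0.001, -3.103]
force: [0.8, 0.1, -2.1]
opening: 0.0288
grasp_force: 29.9
```

Emit:
apply_moves(plan=[[0,0,0,0],[0,0,0,0],[0,0,-0.5,0],[0,0,-1.5,0],[-0.5,0.6,-2.5,0],[-1.1,1,-3.1,0],[-1.1,1,-3.1,0],[-1.1,1,-3.1,0],[-1.1,1,-3.1,0]], gripper=70)

```text
time_s: 25.7
position: [0.5584, -0.2118, 0.2414]
tool_rot: [3.14, -0.002, -3.104]
force: [-0.2, -0.2, 0.3]
opening: 0.07
grasp_force: 0.0
```

```bash
python3 chk.py 145 .4532 -.2751 .453 .3237 .15 184.5
```

```text
hole err along/across mm 0.5 0.7 toe tip x,y [143.6  -0.9] back low/top -1.0 3.0 tip-ang -0.8
[ 1.421  8.985  1.539 -0.469]
```

Emit:
apply_moves(plan=[[1.42,8.98,0.8,-0.47],[1.42,8.98,0.8,-0.47],[1.42,8.98,0.8,-0.47],[1.42,8.98,0.8,-0.47],[1.42,8.98,0.8,-0.47],[1.42,8.98,0.8,-0.47],[1.42,8.98,0.8,-0.47],[1.42,8.98,0.8,-0.47],[1.42,8.98,0.8,-0.47],[1.42,8.98,1.2,-0.47],[1.42,8.98,1.54,-0.47],[1.42,8.98,1.54,-0.47],[1.42,8.98,1.54,-0.47],[1.42,8.98,1.54,-0.47]], gripper=76)

```text
time_s: 27.55
position: [0.4539, 0.3237, 0.1513]
tool_rot: [3.141, 0.001, -3.062]
force: [-1.2, -0.1, 0.5]
opening: 0.0759
grasp_force: 0.0
```

```bash
python3 -c "
from h import *
print(rel([.453,.3237,.043],184.5))"
```

```text
[1.700e-02 1.000e-03 1.804e+00 8.000e-03]
```

Emit:
apply_moves(plan=[[0.01,0,0.9,0],[0.01,0,1.6,0],[0.01,0,1.8,0],[0.01,0,1.8,0],[0.01,0,1.8,0]])

```text
time_s: 28.18
position: [0.4536, 0.3242, 0.044]
tool_rot: [3.141, 0.002, -3.062]
force: [0.7, 0.3, 0.1]
opening: 0.0758
grasp_force: 0.0
```

Emit:
apply_moves(plan=[[0,0,0,0],[0,0,0,0],[0,0,0,0],[0,0,0,0],[0,0,0,0],[0,0,-0.3,0],[0,0,-1,0],[0,0,-2.4,0],[0,0,-2.4,0],[0,0,-2.4,0],[0,0,-2.4,0]], gripper=15)

```text
time_s: 29.55
position: [0.4523, 0.3234, 0.185]
tool_rot: [-3.141, -0.002, -3.062]
force: [0.2, 0.2, -3.5]
opening: 0.0326
grasp_force: 30.0
```

```bash
python3 -c "
from h import *
print(rel([.5059,-.3697,.12],182.2))"
```

```text
[  0.026 -11.585   1.093   0.473]
```

Emit:
apply_moves(plan=[[0.03,-11.58,0,0.47],[0.03,-11.58,0,0.47],[0.03,-11.58,0,0.47],[0.03,-11.58,0,0.47],[0.03,-11.58,0,0.47],[0.03,-11.58,0,0.47],[0.03,-11.58,0,0.47],[0.03,-11.58,0,0.47],[0.03,-11.58,0,0.47],[0.03,-11.58,0,0.47],[0.03,-11.58,0,0.47],[0.03,-11.58,0,0.47],[0.03,-11.58,0,0.47],[0.03,-11.58,0,0.47],[0.03,-11.58,0.6,0.47],[0.03,-11.58,1.2,0.47],[0.03,-11.58,1.2,0.47],[0.03,-11.58,1.2,0.47]])

```text
time_s: 31.8
position: [0.5071, -0.3687, 0.1158]
tool_rot: [-3.141, 0.001, -3.102]
force: [-0.1, -0.7, -1.7]
opening: 0.0328
grasp_force: 30.0
```

```bash
python3 -c "
from h import *
print(rel([.5059,-.3697,.0627],182.2))"
```

```text
[ 0.022 -0.015  0.885  0.014]
```

Emit:
apply_moves(plan=[[0.02,-0.01,0.45,0],[0.02,-0.01,0.75,0],[0.02,-0.01,0.88,0],[0.02,-0.01,0.88,0],[0.02,-0.01,0.88,0]])

```text
time_s: 32.42
position: [0.5056, -0.3699, 0.0623]
tool_rot: [-3.141, 0.001, -3.103]
force: [-0.5, -0.2, -2.3]
opening: 0.0328
grasp_force: 30.0
```

Emit:
apply_moves(plan=[[0,0,0,0],[0,0,0,0],[0,0,-0.5,0],[0,0,-1.5,0],[-0.5,0.6,-2.5,0],[-0.9,1.5,-3,0],[-0.9,1.5,-3,0],[-0.9,1.5,-3,0],[-0.9,1.5,-3,0]], gripper=70)

```text
time_s: 33.55
position: [0.555, -0.2784, 0.2404]
tool_rot: [3.141, -0.001, -3.104]
force: [1.1, -0.5, 0.2]
opening: 0.0699
grasp_force: 0.0
```

```bash
python3 chk.py 165 .457 -.3716; for a in "145 .4532 -.2751" "125 .4457 -.1694" "105 .4457 -.0688"; do python3 chk.py $a;done
python3 -c "
from h import *
cv2.imwrite('pics/end.png',cams.snapshot('side')['color'])"
```

```text
hole err along/across mm -0.3 1.2 toe tip x,y [165.5  -2.3] back low/top -1.7 2.0 tip-ang -1.6
hole err along/across mm 0.6 0.7 toe tip x,y [145.1  -0. ] back low/top -0.6 2.4 tip-ang -0.4
hole err along/across mm -0.3 0.7 toe tip x,y [124.1   0.7] back low/top -1.9 1.2 tip-ang -0.0
hole err along/across mm 0.5 0.9 toe tip x,y [103.4   0.2] back low/top -0.4 1.6 tip-ang -0.6
```

View pics/p165.png

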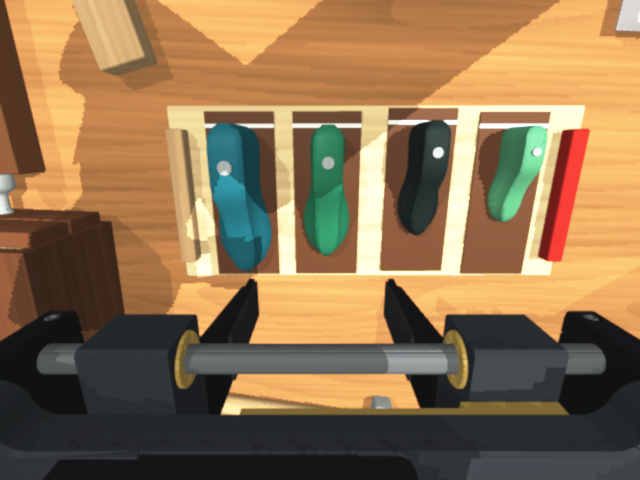

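View pics/end.png

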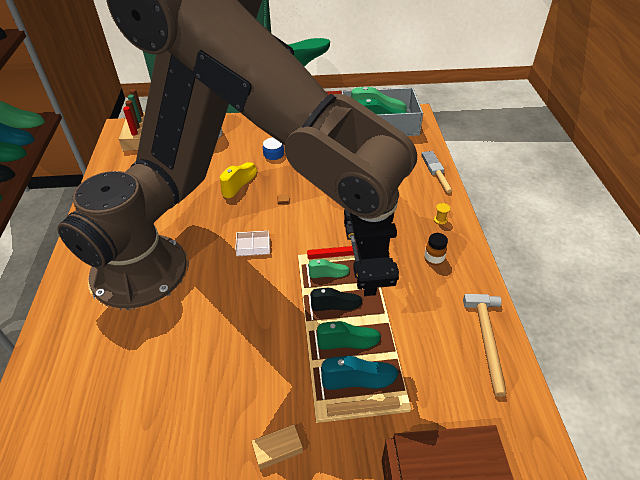

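Both views show all four lasts sole down on pads a–d in order, with their heels on the white lines (row ≈115–125 px). The jar stands untouched at (436,248) in the side view, and the gripper is clear.

```bash
python3 -c "
from workcell import env
print(env.job_done())"
```

```text
the job is handed in; nothing more can be done
None
```

The four lasts stand on pads a to d in order of length, smallest next to the red stop, with heels measured within about 1 mm of their lines; the jar was not touched, and the job was handed in at about 34 s.

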